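# Unlatch the annealing kiln and hold its lid up with the lever

### The arm

A 6-joint arm with a two-finger parallel gripper is mounted at the origin on the work surface. World frame = base frame: x ahead of the robot, y to its left, z up, the work surface at z = 0. Lengths are in m, angles in degrees, forces in N, time in s.
With the tool pointing down it reaches from about 0.35 to 0.875 m from the base axis. Payload 4.2 kg.
Tool frame: the origin (TCP) lies on the centre line of the jaws, within the pads' length; the fingertips stand tip_extent ahead of it and the grasp point (between the pads) lies 5 mm behind it (tip_extent is the distance from the TCP to the fingertips, in m); z points along the fingers, y is the line along which they close (so a half turn about z gives the same grasp; the last joint's range is limited). The gripper opens to 85 mm and grips with 20 to 120 N. Pads are 22 mm wide; open, the fingers measure 114 mm over their backs; the gripper's body (76 mm by 85 mm) begins 54 mm behind the grasp point. The pads swing forward as they close: fully open they stand 13 mm farther back than shut.
Start: joints at [-61.73, 22.042, 0.453, 0, -68.411, -14.817], TCP at [0.145, -0.608, 0.216] pointing down, gripper open.
Joint ranges: [-179.83, 179.83], [-69.29, 118.12], [-61.27, 80.66], [-181.25, 117.63], [-171.15, -9.14], [-177.46, 177.46]. Speed limits (degrees/s): [159.86, 159.86, 180, 180, 180, 180].

### API

Orientations are given as a 3x3 rotation matrix whose columns are the frame's x, y, z axes.
In Python, from workcell import get_state, capture, hand_in, search_frame, silhouettes, spot_point, tip_extent gives the robot as it stands.
- The arm moves only by the tool send_rows, never from a script. Its argument "rows" is text: rows parted by semicolons, each of 7 numbers parted by spaces: the finger opening in mm, from 0 to 85.4, then the shift along the tool's x, y, z in mm, then the turn, a rotation vector about the tool's x, y, z in rad. A call has 1 to 8 rows; each row shifts and turns the commanded pose from where the row before left it, along the tool's axes as they then stand; what a row does not reach is not made up. A row lasts 1/12 s, in which the tool goes at most 41.7 mm and 7.16 degrees, less where a joint would pass 70% of its speed; a pose out of reach is approached as far as the arm can. A call is refused whole if a number of a shift passes 41.7 or a number of a turn 0.125, either way. A call with a gripper value outside its range is refused whole. The fingers move at their own pace and stop on an object; "grip_force" is the grip in N (left out, the last holds). Time passes only in rows, so rows that do not move let the fingers close. It gives the time, the measured TCP pose, the force, the opening and the grip force at its end, in the units of the state.
- get_state(): the state, without advancing time (a new reading comes with each control period).
- capture(name): name is "scene" or "top"; returns a dict with "pixels" (384x512x3 uint8, blue, green, red), "camera_matrix" (3x3 intrinsics, pixels), "position" and "attitude" of the camera in the world. Camera axes: x right, y up, looking along -z (the intrinsics and any distortion apply to the point x, -y, -z); pixel columns grow to the right and rows downward; lengths in m; the calibration is good to about 2 mm. A picture is of the moment at which its call begins. There is no depth.
- hand_in(): hands the job in; it is judged then, once.
Trained networks look in a picture, given as the dict that the camera call returned (one of the last four; its "shot" number tells which), for a name from the list of things; names that differ only in an ending like _2 or _b are one class to them, and where a whole thing is asked for, a point or a joint stands for the part that bears it (a point fixed in the world has none). Each returns a list of dicts, best first, with "confidence" (0 to 1); they miss things now and then, are a little off and sometimes report something else, mostly with a low value. They report only what shows in the picture. A call takes as long as a camera call.
- search_frame(query, picture): "bbox" ([left, top, right, bottom] in pixels, round what is visible of it).
- silhouettes(query, picture): "mask" (384x512 bool, what is visible of it) and "bbox" ([left, top, right, bottom] in pixels, round what is visible of it).
- spot_point(query, picture): "uv" ([column, row] in pixels: a listed point, or the origin of a listed thing).
The state is a dict: "time_s": time; "q": joint angles; "joint_velocities": joint speeds; "joint_efforts": joint torques, N m; "eef_pos": TCP position; "ee_rot": TCP orientation; "force": force on the tool from outside, world axes, zero at the start; "wrist_torque": the same for the moment, N m; "finger_gap": finger opening in m; "grasp_force": force on a finger pad.
Only numpy, scipy, OpenCV 4.12 (cv2) and the standard library are available. Lean on these libraries where they do the work, as an engineer would, in place of code of your own. Each camera call takes 0.05 s, during which the arm holds its last target. There are 200 camera calls.

### The job

The lid of the bench kiln is latched shut. With your fingertips turn the brass latch at its front until it no longer lies over the lid, then press the red lever grip slowly and smoothly down as far as it will go, so that the heavy lid rises, and finish while still holding the lever down with the lid fully up. Do not touch the lid itself, do not let it drop, and leave the things standing around the kiln where they are.

Things in the scene. Friction and masses are not known exactly. Their poses are not given: they have to be found in the camera images.
- kiln: Grey box-shaped kiln with a fixed place on the bench (position and yaw vary): case 260 (x) x 240 (y) x 170 mm high, with the lid 217 mm. Origin: centre of its underside, on the bench. Its axes: x from the front to the lid's hinges at the rear, y to the left seen from its front, z up. The latch is at the front (-x), the lever along the right side (-y) and reaching out 205 mm beyond the front
- lid (a joint): Heavy firebrick lid (1 to 1.6 kg), rad: 0 = shut, grows as the front edge rises, about 1.0 with the lever fully down; falls shut by itself; cannot rise while the latch lies over it. In the kiln's frame: x -131 to +131, y -123 to +123 mm, top at z 217 mm; wooden handle on it at x -62, y -42 to +42, up to z 266 mm. Do not touch
- lid_front (a point): Middle of the upper front edge of the lid
- lever (a joint): Steel lever on a pin at the kiln's right side, rad: 0 = at rest, long end up 16 degrees; grows as the long end is pressed down, to the stop at 0.56 (16 degrees below level). Its short end lifts a brass roller on the lid. The grip needs about 8 to 18 N, most at the beginning; when let go the lid's weight throws it back up
- lever_grip (a point): Middle of the upper face of the red grip (135 x 36 x 22 mm, along the lever) on the long end, 270 mm from the pin. About 237 mm above the bench at rest, about 88 mm when fully down
- lever_pivot (a point): Pin of the lever, fixed on the kiln, 153 mm above the bench; its axis is the kiln's y axis. The lever turns about it in the kiln's x-z plane through this point; the long end points to the kiln's -x
- latch (a joint): Brass turn latch on a post at the kiln's front, rad: 0 = nose straight over the lid, tail out to the kiln's -x; grows anticlockwise seen from above; turns 1.6 either way, clear of the lid beyond 1.1 either way, stays where left (about 1 N at the knob). Bar 16 mm wide, 10 mm thick, underside 220 mm above the bench; nose 48 mm, tail 70 mm
- latch_pivot (a point): Axis of the latch's post at the height of the bar's middle (225 mm), fixed on the kiln, 29 mm in front of the lid
- latch_knob (a point): Middle of the black knob (20 mm wide, its top 259 mm above the bench) standing on the latch's tail, 60 mm from the post's axis
- spire: Pointed copper spire, loose, 86 mm wide at the foot, 172 mm high, origin at the centre of its foot: leave alone
- bowl: Small copper bowl, loose, 90 mm wide, 45 mm high, origin at the centre of its foot: leave alone
- tin: Yellow tin, loose, 70 mm wide, 100 mm high, origin at the centre of its foot: leave alone
- mallet: Mallet with a white head and a wooden handle, loose, lying flat at the kiln's right side, 250 mm long, 48 mm high; origin on the bench under the handle, x towards the head: leave alone

How it is judged:
By the outcome, as a careful person would: the job done as asked, in the order asked, and still so for the second after the job is handed in, while the arm keeps its last pose, push and grip.
It also fails if it takes over 51 s, if anything falls off the work surface, if the arm or the gripper's body presses on something with over 40 N, if the wrist force passes 120 N, or if a joint passes its speed limit or range.

## Working session

There is one attempt and no reset: what is moved stays moved. The work goes in short steps, Python scripts to look and compute and a tool call to move; the robot and the scene stay as the last step left them, time stands still between calls to the robot, and variables do not carry over. Pictures are saved under pics/ and viewed, at most 10 in all, crops included, and the job is handed in when it is done.

Besides the shell and the picture viewer there is one more tool, called after "Emit:" in YAML: its name, and indented under it one key for each argument. send_rows: Moves the arm, as the interface text tells. Its arguments: {"type":"object","properties":{"rows":{"type":"string"},"grip_force":{"type":"number"}},"required":["rows"]}

```bash
mkdir -p pics; ls
cat > h.py <<'E'
import numpy as np, cv2
from workcell import *
def ray(c,uv):
    K=np.array(c["camera_matrix"]); R=np.array(c["attitude"]); p=np.array(c["position"])
    d=np.linalg.solve(K,[uv[0],uv[1],1]); return p, R@np.array([d[0],-d[1],-d[2]])
def atz(c,uv,z):
    p,d=ray(c,uv); return p+d*(z-p[2])/d[2]
def tri(c1,u1,c2,u2):
    p,d=ray(c1,u1);q,e=ray(c2,u2);A=np.array([d,-e]).T
    s=np.linalg.lstsq(A,q-p,rcond=None)[0];a=p+d*s[0];b=q+e*s[1]
    return (a+b)/2,np.linalg.norm(a-b)
E
python3 - <<'E'
from h import *
np.set_printoptions(precision=4,suppress=True)
s=get_state(); print(s["time_s"],s["eef_pos"],s["ee_rot"],s["force"],tip_extent)
a=capture("scene");b=capture("top");print(a.keys())
cv2.imwrite("pics/a.png",a["pixels"]);cv2.imwrite("pics/b.png",b["pixels"])
Z=dict(kiln=0,lever_grip=.237,lever_pivot=.153,latch_pivot=.225,latch_knob=.259,lid_front=.217,spire=0,bowl=0,tin=0,mallet=0)
for n,z in Z.items():
    o=[]
    for c in(a,b):
        r=spot_point(n,c)
        if r: o.append((c,r[0]["uv"])); print(n,np.array(r[0]["uv"]),round(r[0]["confidence"],2),atz(c,r[0]["uv"],z),len(r))
    if len(o)==2: print("   tri",*tri(*o[0],*o[1]))
E
```

```text
pics
0.0 [ 0.1453 -0.6072  0.2149] [[-0.9726 -0.2325 -0.0006]
 [-0.2325  0.9726  0.0021]
 [ 0.0001  0.0022 -1.    ]] [ 0.1696  0.079  -0.0857] 0.014
dict_keys(['pixels', 'camera_matrix', 'position', 'attitude', 'shot'])
kiln [272.2 230.1] 0.63 [0.5092 0.0563 0.    ] 1
lever_grip [196.3 117.6] 0.65 [ 0.5008 -0.2495  0.237 ] 2
lever_grip [384.3 216. ] 0.76 [ 0.4923 -0.2647  0.237 ] 2
   tri [ 0.4909 -0.2653  0.2267] 0.0049447133182660115
lever_pivot [222.  192.5] 0.87 [ 0.6153 -0.031   0.153 ] 1
lever_pivot [289.4 165.4] 0.92 [ 0.6324 -0.0384  0.153 ] 2
   tri [ 0.6259 -0.0317  0.1603] 0.016755220854171176
latch_pivot [241.  134.2] 0.61 [ 0.4622 -0.1094  0.225 ] 1
latch_pivot [324.7 225.4] 0.89 [ 0.4714 -0.1193  0.225 ] 1
   tri [ 0.4671 -0.114   0.2261] 0.013471815991295264
latch_knob [229.  113.8] 0.65 [ 0.4476 -0.1699  0.259 ] 1
latch_knob [348.7 234.9] 0.89 [ 0.4477 -0.1723  0.259 ] 1
   tri [ 0.447  -0.1717  0.2581] 0.0018443769633197256
lid_front [260.4 140.1] 0.87 [ 0.4379 -0.0588  0.217 ] 1
lid_front [301.5 240. ] 0.6 [ 0.4359 -0.0615  0.217 ] 1
   tri [ 0.4356 -0.0614  0.2148] 0.000774131240684078
spire [176.6 211.9] 0.63 [ 0.6453 -0.1987 -0.    ] 1
spire [341.7 165.5] 0.73 [ 0.6492 -0.2017  0.    ] 2
   tri [ 0.6473 -0.1998  0.0011] 0.004758908993244981
bowl [196.6 149.8] 0.54 [ 0.3895 -0.396  -0.    ] 1
bowl [414.9 252.8] 0.65 [ 0.3886 -0.4074  0.    ] 1
   tri [ 0.3858 -0.4064 -0.0061] 0.007545093136289106
tin [339.9 272.1] 0.62 [ 0.3355 -0.1874  0.    ] 1
mallet [189.  266.3] 0.92 [ 0.7588 -0.0136  0.    ] 1
mallet [278.  133.1] 0.64 [ 0.7503 -0.0141  0.    ] 1
   tri [ 0.7536 -0.0163 -0.0069] 0.005446382848009353
```

View pics/a.png

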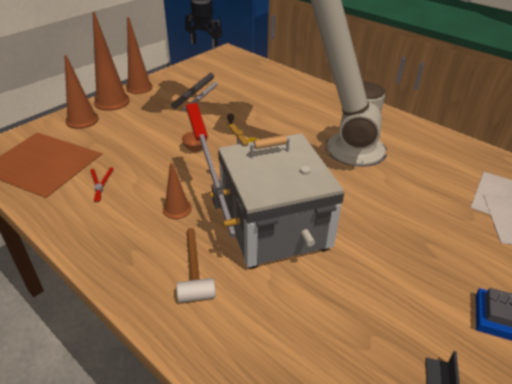

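View pics/b.png

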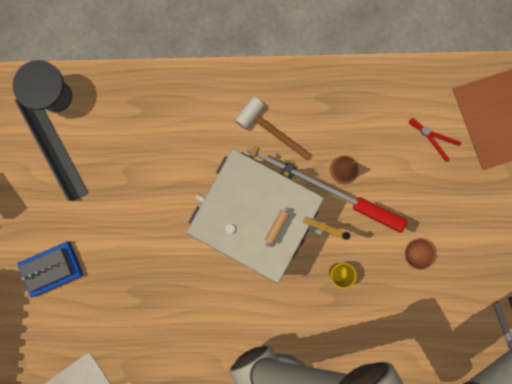

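```bash
cat > fit.py <<'E'
from h import *
from scipy.optimize import least_squares
np.set_printoptions(precision=4,suppress=True)
a=capture("scene");b=capture("top")
def proj(c,P):
    q=np.array(c["attitude"]).T@(np.array(P)-c["position"]);u=np.array(c["camera_matrix"])@[q[0],-q[1],-q[2]];return u[:2]/u[2]
# params: x,y,yaw, latch_y, lever_x, lever_y, latch angle
def pts(p):
    x,y,t,ly,vx,vy,la=p;c,s=np.cos(t),np.sin(t)
    W=lambda k:np.array([x+c*k[0]-s*k[1],y+s*k[0]+c*k[1],k[2]])
    r=np.radians(16);L={}
    for n,k in dict(fr=(-.131,-.123,.217),fl=(-.131,.123,.217),rr=(.131,-.123,.217),rl=(.131,.123,.217),
      lid_front=(-.131,0,.217),latch_pivot=(-.16,ly,.225),latch_knob=(-.16-.06*np.cos(la),ly-.06*np.sin(la),.259),
      nose=(-.16+.048*np.cos(la),ly+.048*np.sin(la),.230),kiln=(0,0,0),lever_pivot=(vx,vy,.153),
      lever_grip=(vx-.26,vy,.237)).items(): L[n]=W(k)
    return L
obs=[(b,n,u) for n,u in dict(fr=(322,197),fl=(280,281),rr=(235,151),rl=(189,232),nose=(305,220)).items()]
for n in("lid_front","latch_pivot","latch_knob","lever_pivot","lever_grip","kiln"):
    for c in(a,b):
        r=spot_point(n,c)
        if r: obs.append((c,n,r[0]["uv"]))
f=lambda p:np.concatenate([proj(c,pts(p)[n])-u for c,n,u in obs])
s=least_squares(f,[.503,.051,1.03,-.056,-.016,-.153,0],loss="soft_l1",x_scale=[.1,.1,1,.1,.1,.1,1])
print(s.x,np.degrees(s.x[2]))
for (c,n,u),e in zip(obs,f(s.x).reshape(-1,2)): print("a" if c is a else "b",n,e.round(1))
L=pts(s.x)
for n in L: print(n,L[n])
np.save("p.npy",s.x)
E
python3 fit.py
```

```text
[ 0.5003  0.0516  1.0622 -0.0544 -0.0108 -0.1454  0.1316] 60.86005086852285
b fr [ 2.9 -0.5]
b fl [-1.2  2.6]
b rr [-1.5 -3.1]
b rl [-2.1  1.3]
b nose [-0.1 -0.9]
a lid_front [ 1.  -3.1]
b lid_front [ 1.6 -1.3]
a latch_pivot [1.9 1.7]
b latch_pivot [33.9 58.1]
a latch_knob [ 0.7 -2.2]
b latch_knob [ 1.7 -1.4]
a lever_pivot [-1.1  0.1]
b lever_pivot [-2.6  0.3]
a lever_grip [-0.7 -1.5]
b lever_grip [-0.2  0.5]
a kiln [-1.  -1.1]
b kiln [-128.    -1.8]
fr [ 0.5439 -0.1227  0.217 ]
fl [ 0.329 -0.003  0.217]
rr [0.6715 0.1061 0.217 ]
rl [0.4566 0.2259 0.217 ]
lid_front [ 0.4365 -0.0629  0.217 ]
latch_pivot [ 0.4699 -0.1147  0.225 ]
latch_knob [ 0.4478 -0.1705  0.259 ]
nose [ 0.4876 -0.0701  0.23  ]
kiln [0.5003 0.0516 0.    ]
lever_pivot [ 0.622  -0.0287  0.153 ]
lever_grip [ 0.4954 -0.2558  0.237 ]
```

Emit:
send_rows:
  rows: "0 0 0 -26 0 0 0; 0 0 0 -26 0 0 0; 0 0 0 -26 0 0 0; 0 0 0 -26 0 0 0; 0 -21 16 0 0 0 0; 0 -21 16 0 0 0 0; 0 -21 16 0 0 0 0; 0 -21 16 0 0 0 0"
  grip_force: 40

```text
time_s: 2.47
eef_pos: [0.2127, -0.5251, 0.3201]
ee_rot: [[-0.973, -0.232, 0.0], [-0.232, 0.973, -0.0], [-0.0, -0.0, -1.0]]
force: [0.4, 0.8, 0.7]
finger_gap: -0.0002
grasp_force: 0.0
```

Emit:
send_rows:
  rows: "0 -21 16 0 0 0 0; 0 -21 16 0 0 0 0; 0 -21 16 0 0 0 0; 0 -21 16 0 0 0 0; 0 -21 16 0 0 0 0; 0 -21 16 0 0 0 0; 0 -21 16 0 0 0 0; 0 -21 16 0 0 0 0"

```text
time_s: 3.13
eef_pos: [0.3464, -0.3613, 0.3202]
ee_rot: [[-0.973, -0.233, 0.0], [-0.233, 0.973, -0.0], [-0.0, -0.0, -1.0]]
force: [0.5, 0.2, -0.5]
finger_gap: -0.0003
grasp_force: 0.0
```

Emit:
send_rows:
  rows: "0 -21 16 0 0 0 0; 0 -21 16 0 0 0 0; 0 0 0 0 0 0 0.1; 0 0 0 0 0 0 0.1; 0 0 0 0 0 0 0.1; 0 0 0 0 0 0 0.1; 0 0 0 0 0 0 0.1; 0 0 0 0 0 0 0.1"

```text
time_s: 3.8
eef_pos: [0.3793, -0.3214, 0.3201]
ee_rot: [[-0.932, 0.362, 0.0], [0.362, 0.932, -0.0], [-0.0, 0.0, -1.0]]
force: [-0.9, -0.6, -0.9]
finger_gap: -0.0001
grasp_force: 0.0
```

```bash
cat >> h.py <<'E'
np.set_printoptions(precision=4,suppress=True)
def go(t,ang=None):
    "tool-axis delta (mm) to world t, and tool-z turn (rad) to bring tool x to world angle ang (deg)"
    s=get_state();R=np.array(s["ee_rot"]);p=np.array(s["eef_pos"])
    print("t",s["time_s"],"pos",p,"xang",np.degrees(np.arctan2(R[1,0],R[0,0])),"F",np.array(s["force"]),"gap",s["finger_gap"])
    print("z axis",R[:,2],"delta mm",R.T@(np.array(t)-p)*1000, None if ang is None else -np.radians((ang-np.degrees(np.arctan2(R[1,0],R[0,0]))+180)%360-180) )
E
sed -i 's/-np.radians((ang-\(.*\)+180)%360-180)/-np.radians((ang-\1+180)%360-180)/' h.py
python3 fit.py | head -14
python3 - <<'E'
from h import *
print(tip_extent)
go([.4833,-.1845,.248],158.4)
c=capture("top");cv2.imwrite("pics/c.png",cv2.resize(c["pixels"][150:300,240:460],None,fx=3,fy=3))
E
```

```text
[ 0.5015  0.0523  1.0597 -0.0504 -0.0164 -0.146   0.1179] 60.71590700655931
b fr [ 2.7 -0.8]
b fl [-1.6  2.2]
b rr [-1.6 -3.6]
b rl [-2.5  0.6]
b nose [-1.1 -0. ]
a lid_front [-2.6 -0.1]
b lid_front [1.4 1.5]
a latch_pivot [ 0.4 -0.3]
b latch_pivot [ 0.9 -1. ]
a latch_knob [ 1.4 -3.8]
b latch_knob [-0.1 -1. ]
a lever_pivot [-4.3 -2.3]
b lever_pivot [-2.5 -0. ]
0.014
t 4.5 pos [ 0.3792 -0.3216  0.32  ] xang 159.08390887360414 F [ 0.0049 -0.0435 -0.4021] gap -0.0003218388720264548
z axis [-0. -0. -1.] delta mm [-48.2574 165.2177  72.004 ] 0.011936461627997963
```

Emit:
send_rows:
  rows: "0 -6 20.7 0 0 0 0; 0 -6 20.7 0 0 0 0; 0 -6 20.7 0 0 0 0; 0 -6 20.7 0 0 0 0; 0 -6 20.6 0 0 0 0; 0 -6 20.6 0 0 0 0; 0 -6 20.6 0 0 0 0; 0 -6 20.6 0 0 0 0"

```text
time_s: 5.22
eef_pos: [0.4836, -0.1835, 0.3201]
ee_rot: [[-0.934, 0.357, 0.0], [0.357, 0.934, -0.0], [-0.0, 0.0, -1.0]]
force: [-0.3, -0.9, 0.6]
finger_gap: -0.0
grasp_force: 0.0
```

Run:
```python
from h import *
go([.4833,-.1845,.248],158.4)
for n in("top","scene"):
    c=capture(n)
    for q,z in(("latch_knob",.259),("latch_pivot",.225),("lever_grip",.237)):
        r=spot_point(q,c); print(n,q,[(np.array(x["uv"]),round(x["confidence"],2),atz(c,x["uv"],z)) for x in r[:1]])
    cv2.imwrite(f"pics/d{n}.png",cv2.resize(c["pixels"][150:280,280:430] if n=="top" else c["pixels"][80:210,160:310],None,fx=4,fy=4))
```

```text
t 5.2167 pos [ 0.4836 -0.1835  0.3201] xang 159.0857066660983 F [-0.2544 -0.9345  0.5919] gap -2.0860145743457745e-05
z axis [ 0.0002 -0.     -1.    ] delta mm [-0.055  -1.0588 72.1004] 0.011967839026288679
top latch_knob []
top latch_pivot []
top lever_grip []
scene latch_knob [(array([228.4, 116.8]), 0.55, array([ 0.4603, -0.1595,  0.259 ]))]
scene latch_pivot [(array([237.4, 133.1]), 0.78, array([ 0.465 , -0.1206,  0.225 ]))]
scene lever_grip [(array([197.4, 118.6]), 0.65, array([ 0.5024, -0.2431,  0.237 ]))]
```

View pics/dscene.png

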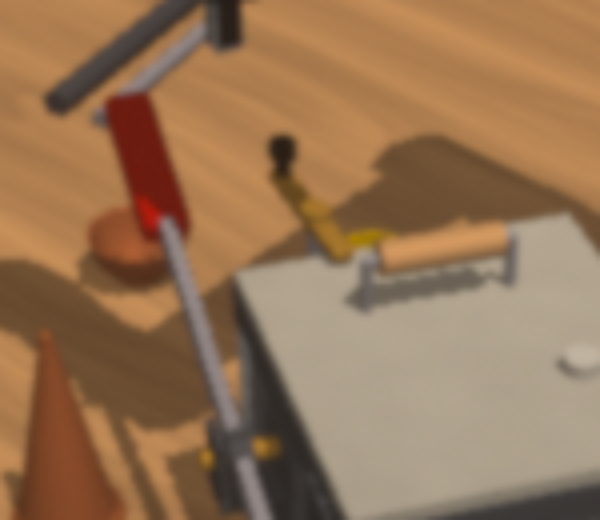

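View pics/dtop.png

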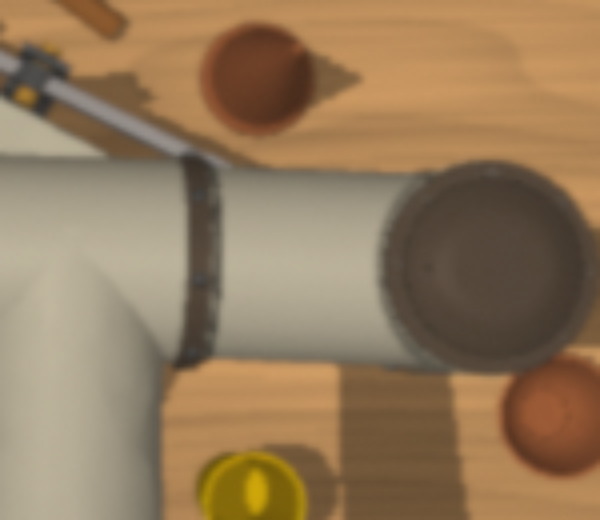

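Emit:
send_rows:
  rows: "0 0 0 12 0 0 0; 0 0 0 12 0 0 0; 0 0 0 12 0 0 0; 0 0 0 12 0 0 0; 0 0 0 8 0 0 0; 0 0 0 8 0 0 0; 0 0 0 8 0 0 0; 0 0 0 0 0 0 0"

```text
time_s: 6.28
eef_pos: [0.4822, -0.1844, 0.2464]
ee_rot: [[-0.934, 0.358, -0.003], [0.358, 0.934, 0.001], [0.003, -0.0, -1.0]]
force: [0.4, 0.3, -0.0]
finger_gap: -0.0002
grasp_force: 0.0
```

Run:
```python
from h import *
go([.4833,-.1845,.248],158.4)
c=capture("scene")
cv2.imwrite(f"pics/e.png",cv2.resize(c["pixels"][80:180,170:290],None,fx=5,fy=5,interpolation=cv2.INTER_CUBIC))
```

```text
t 6.2833 pos [ 0.4822 -0.1844  0.2464] xang 159.0369202087931 F [ 0.3548  0.3027 -0.0082] gap -0.0002053607463425843
z axis [-0.0028  0.0008 -1.    ] delta mm [-1.0962  0.3101 -1.583 ] 0.011116354715929335
```

View pics/e.png

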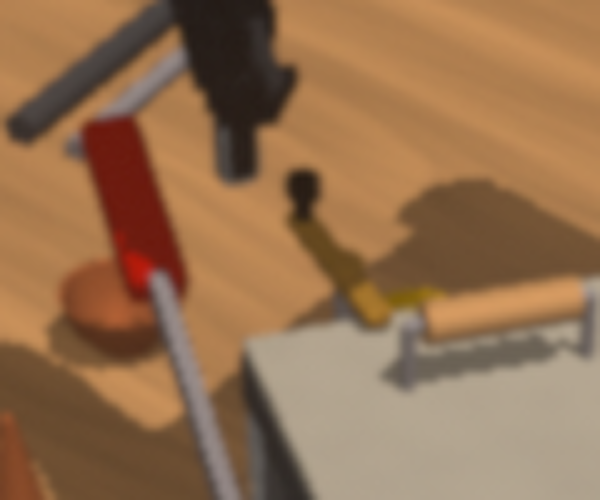

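Emit:
send_rows:
  rows: "0 4 0 -3 0 0 0; 0 4 0 0 0 0 0; 0 4 0 0 0 0 0; 0 3 0 0 0 0 0; 0 6 -1.8 0 0 0 0.1; 0 6 -1.8 0 0 0 0.1; 0 6 -1.8 0 0 0 0.1; 0 0 0 0 0 0 0"

```text
time_s: 7.0
eef_pos: [0.4496, -0.1756, 0.2515]
ee_rot: [[-0.786, 0.618, 0.001], [0.618, 0.786, 0.0], [-0.0, 0.0, -1.0]]
force: [0.1, 0.1, -0.1]
finger_gap: 0.0001
grasp_force: 0.0
```

Run:
```python
from h import *
go([.4833,-.1845,.248],158.4)
c=capture("scene")
r=spot_point("latch_knob",c); print([(np.array(x["uv"]),round(x["confidence"],2),atz(c,x["uv"],.259)) for x in r[:2]])
cv2.imwrite(f"pics/f.png",cv2.resize(c["pixels"][80:180,170:290],None,fx=5,fy=5,interpolation=cv2.INTER_CUBIC))
```

```text
t 7.0 pos [ 0.4496 -0.1756  0.2515] xang 141.80348228112865 F [ 0.0601  0.0517 -0.0722] gap 5.39895040004706e-05
z axis [ 0.0005  0.0002 -1.    ] delta mm [-32.0345  13.8283   3.4914] -0.2896638785598838
[(array([229.5, 118. ]), 0.67, array([ 0.4627, -0.1527,  0.259 ]))]
```

View pics/f.png

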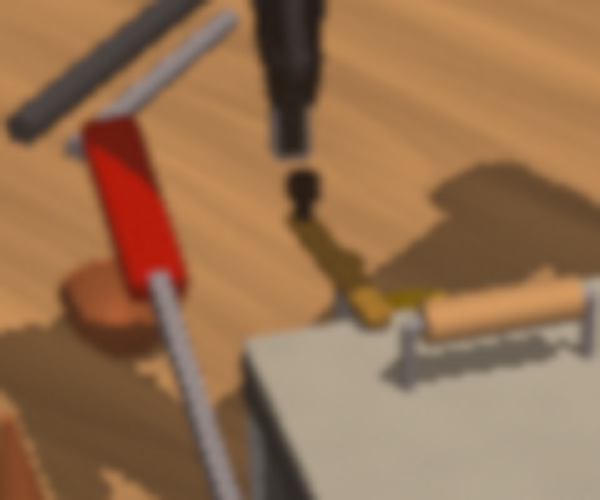

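Run:
```python
from h import *
c=capture("scene")
def proj(c,P):
    q=np.array(c["attitude"]).T@(np.array(P)-c["position"]);u=np.array(c["camera_matrix"])@[q[0],-q[1],-q[2]];return u[:2]/u[2]
p=np.array(get_state()["eef_pos"]);print(np.array(c["position"]),"tip proj",proj(c,p-[0,0,.014]),"seen",(170+290/5,80+155/5))
print("knob mid",atz(c,(170+302/5-.4,80+187/5-.4),.248),"knob top",atz(c,(170+302/5-.4,80+172/5-.4),.259))
d=capture("top"); print(np.array(d["position"]));
for P in([.447,-.171,.259],[.46,-.155,.259]): print(proj(c,P),proj(d,P))
b=cv2.imread("pics/b.png"); cv2.imwrite("pics/g.png",cv2.resize(b[180:260,280:400],None,fx=6,fy=6,interpolation=cv2.INTER_CUBIC))
```

```text
[1.237  0.6408 0.9176] tip proj [226.8789 120.1696] seen (228.0, 111.0)
knob mid [ 0.445  -0.1688  0.248 ] knob top [ 0.4464 -0.1671  0.259 ]
[0.4672 0.0281 1.4389]
[228.8594 113.5852] [348.1705 235.1802]
[229.6214 117.3424] [341.3556 229.8619]
```

View pics/g.png

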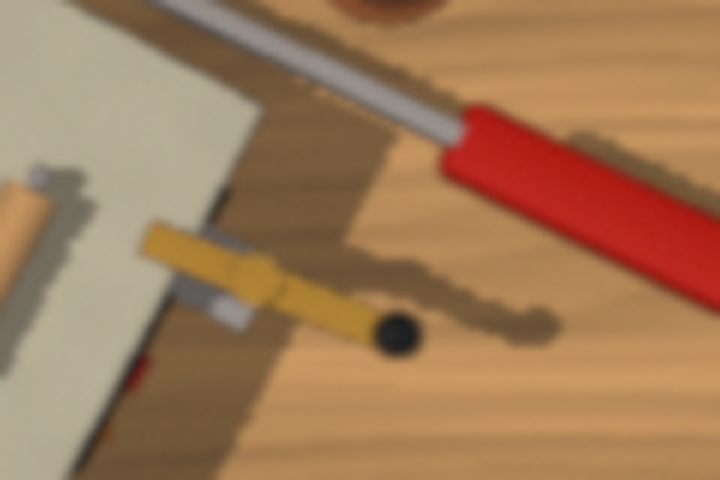

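Run:
```python
from h import *
import workcell
c=capture("scene")
def proj(c,P):
    q=np.array(c["attitude"]).T@(np.array(P)-c["position"]);u=np.array(c["camera_matrix"])@[q[0],-q[1],-q[2]];return u[:2]/u[2]
for z in(0.22,.23,.24,.25,.26,.27): print(z,"e",proj(c,[.4822,-.1844,z]),"f",proj(c,[.4496,-.1756,z]))
print("e seen",(217,115.6),"f seen",(228,111)); print(get_state()["q"],c["camera_matrix"])
```

```text
0.22 e [217.0251 128.5539] f [227.3876 125.2818]
0.23 e [216.8871 125.5209] f [227.3012 122.2653]
0.24 e [216.7477 122.4581] f [227.214  119.2194]
0.25 e [216.6069 119.365 ] f [227.1258 116.1439]
0.26 e [216.4648 116.2413] f [227.0369 113.0381]
0.27 e [216.3212 113.0864] f [226.947  109.9016]
e seen (217, 115.6) f seen (228, 111)
[  -2.0226    6.659   -15.2849    0.0026  -68.0419 -126.0093] [[460.2315   0.     251.0636]
 [  0.     460.2315 188.1128]
 [  0.       0.       1.    ]]
```

Emit:
send_rows:
  rows: "0 -8 3.5 0 0 0 0; 0 -8 3.5 0 0 0 0; 0 -8 3.5 0 0 0 0; 0 -8 3.5 0 0 0 0; 0 0 0 0 0 0 -0.1; 0 0 0 0 0 0 -0.1; 0 0 0 0 0 0 -0.09; 0 0 0 0 0 0 0"

```text
time_s: 7.92
eef_pos: [0.4852, -0.1848, 0.2506]
ee_rot: [[-0.931, 0.365, -0.001], [0.365, 0.931, -0.0], [0.001, -0.0, -1.0]]
force: [0.4, -0.1, -0.0]
finger_gap: -0.0001
grasp_force: 0.0
```

Emit:
send_rows:
  rows: "0 0 0 6 0 0 0; 0 0 0 6 0 0 0; 0 0 0 5 0 0 0; 0 0 0 5 0 0 0; 0 0 0 5 0 0 0; 0 0 0 0 0 0 0"

```text
time_s: 8.42
eef_pos: [0.4837, -0.1844, 0.2225]
ee_rot: [[-0.93, 0.367, -0.003], [0.367, 0.93, 0.001], [0.003, -0.0, -1.0]]
force: [-0.4, -0.6, -0.2]
finger_gap: 0.0003
grasp_force: 0.0
```

Run:
```python
from h import *
go([.4833,-.1845,.2245],158.4)
c=capture("scene")
cv2.imwrite(f"pics/i.png",cv2.resize(c["pixels"][80:180,170:290],None,fx=5,fy=5,interpolation=cv2.INTER_CUBIC))
```

```text
t 8.4167 pos [ 0.4837 -0.1844  0.2225] xang 158.47297473569364 F [-0.3553 -0.5865 -0.1987] gap 0.0003157894210693703
z axis [-0.0026  0.0006 -1.    ] delta mm [ 0.3011 -0.2675 -1.9848] 0.001273649408626547
```

View pics/i.png

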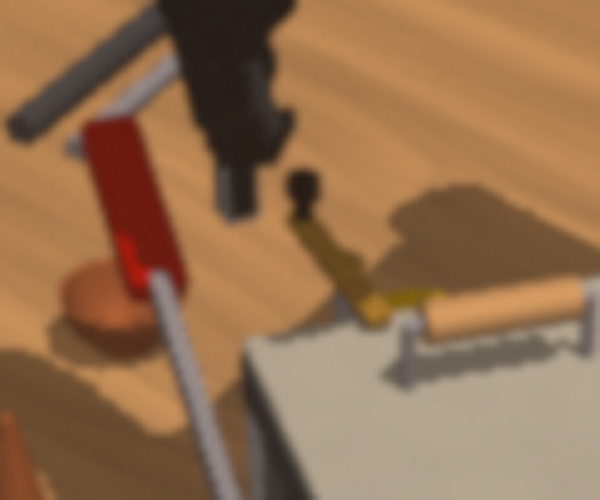

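Emit:
send_rows:
  rows: "0 4 0 0 0 0 0; 0 4 0 0 0 0 0; 0 4 0 0 0 0 0; 0 4 0 0 0 0 0; 0 6 -1.8 0 0 0 0.1; 0 6 -1.8 0 0 0 0.1; 0 6 -1.8 0 0 0 0.1; 0 0 0 0 0 0 0"

```text
time_s: 9.13
eef_pos: [0.4502, -0.175, 0.2245]
ee_rot: [[-0.78, 0.626, 0.001], [0.626, 0.78, 0.0], [-0.001, 0.001, -1.0]]
force: [-0.7, -0.4, 0.1]
finger_gap: 0.0
grasp_force: 0.0
```

```bash
cat > k.py <<'E'
from h import *
go([.4833,-.1845,.2245],158.4)
p=np.load("p.npy")
c=capture("scene")
for q,z in(("latch_knob",.259),("latch_pivot",.225)):
    r=spot_point(q,c)
    for x in r[:1]:
        w=atz(c,x["uv"],z);print(q,np.array(x["uv"]),round(x["confidence"],2),w)
        d=w[:2]-[.469,-.1147];t=p[2];print("  latch angle",np.arctan2(-(-np.sin(t)*d[0]+np.cos(t)*d[1]),-(np.cos(t)*d[0]+np.sin(t)*d[1])),np.hypot(*d))
E
python3 k.py
```

```text
t 9.1333 pos [ 0.4502 -0.175   0.2245] xang 141.223280361534 F [-0.6676 -0.4183  0.0832] gap 2.8944900938680423e-05
z axis [ 0.0009  0.0001 -1.    ] delta mm [-31.7136  13.3165   0.0212] -0.2997903123832019
latch_knob [233.1 116.5] 0.79 [ 0.4501 -0.1512  0.259 ]
  latch angle 0.03369115625425237 0.041114064172058096
latch_pivot [239.1 133.7] 0.91 [ 0.464 -0.115  0.225]
  latch angle -0.9957693289341402 0.0050597948647690535
```

Emit:
send_rows:
  rows: "0 6 -1.8 0 0 0 0.1; 0 6 -1.8 0 0 0 0.1; 0 6 -1.8 0 0 0 0.1; 0 6 -1.8 0 0 0 0.1; 0 0 0 0 0 0 0"

```text
time_s: 9.7
eef_pos: [0.4293, -0.1624, 0.2241]
ee_rot: [[-0.476, 0.88, 0.0], [0.88, 0.476, 0.0], [0.0, 0.0, -1.0]]
force: [-0.7, -0.5, 0.5]
finger_gap: -0.0002
grasp_force: 0.0
```

```bash
python3 k.py
python3 - <<'E'
from h import *
c=capture("scene")
cv2.imwrite(f"pics/j.png",cv2.resize(c["pixels"][80:180,170:290],None,fx=5,fy=5,interpolation=cv2.INTER_CUBIC))
E
```

```text
t 9.7 pos [ 0.4293 -0.1624  0.2241] xang 118.40616081510635 F [-0.7094 -0.5345  0.4899] gap -0.00022101747167209418
z axis [ 0.  0. -1.] delta mm [-45.1368  36.9887  -0.3649] -0.6980241742895196
latch_knob [243.4 116.4] 0.78 [ 0.4299 -0.1309  0.259 ]
  latch angle -0.6670911673910059 0.04227660579816297
latch_pivot [241.5 134.6] 0.87 [ 0.4627 -0.107   0.225 ]
  latch angle -1.9395916959254904 0.009935504485056094
```

View pics/j.png

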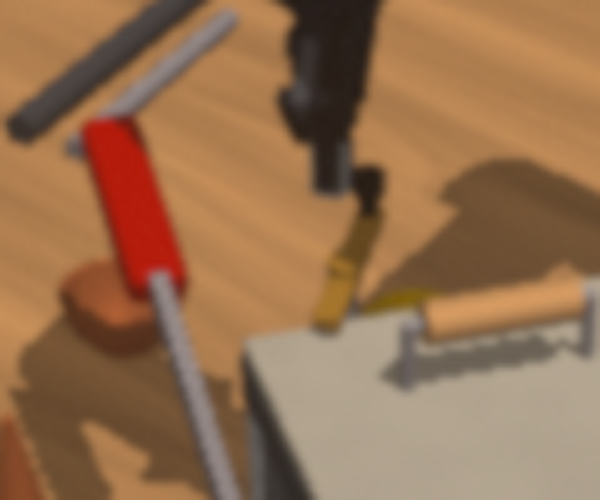

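Emit:
send_rows:
  rows: "0 6 -1.8 0 0 0 0.1; 0 6 -1.8 0 0 0 0.1; 0 6 -1.8 0 0 0 0.1; 0 6 -1.8 0 0 0 0.1; 0 6 -1.8 0 0 0 0.1; 0 6 -1.8 0 0 0 0.1; 0 6 -1.8 0 0 0 0.1; 0 6 -1.8 0 0 0 0.1"

```text
time_s: 10.57
eef_pos: [0.3993, -0.2027, 0.2168]
ee_rot: [[0.198, 0.98, 0.017], [0.973, -0.199, 0.116], [0.117, -0.007, -0.993]]
force: [0.7, 0.4, -0.8]
finger_gap: 0.0004
grasp_force: 0.0
```

```bash
python3 k.py
```

```text
t 10.5667 pos [ 0.3993 -0.2027  0.2168] xang 78.48168190916392 F [ 0.7004  0.4487 -0.811 ] gap 0.0004042528553999671
z axis [ 0.017   0.1164 -0.9931] delta mm [35.2723 78.6688 -4.0622] -1.394837783341238
latch_knob [251.4 118.3] 0.78 [ 0.4221 -0.1078  0.259 ]
  latch angle -1.2053221957735474 0.04744371829226231
latch_pivot [239.  135.6] 0.66 [ 0.4711 -0.1085  0.225 ]
  latch angle -2.9530442944999438 0.006508954835020265
```

```bash
cat >> h.py <<'E'
from scipy.spatial.transform import Rotation as Ro
def full(t,ang):
    s=get_state();R=np.array(s["ee_rot"]);p=np.array(s["eef_pos"]);a=np.radians(ang)
    T=np.array([[np.cos(a),np.sin(a),0],[np.sin(a),-np.cos(a),0],[0,0,-1]])
    print("q",np.array(s["q"]),"pos",p,"F",np.array(s["force"]),"t",s["time_s"]);print("shift(tool now)",R.T@(np.array(t)-p)*1e3,"shift(tool after turn)",T.T@(np.array(t)-p)*1e3,"rotvec",Ro.from_matrix(R.T@T).as_rotvec())
E
python3 -c "
from h import *
full([.3824,-.1517,.2245],151)"
```

```text
q [ -11.1753    5.92    -18.8615   -7.3114  -65.8135 -177.3194] pos [ 0.3986 -0.2033  0.2163] F [-0.8688 -0.0442 -0.0095] t 10.7167
shift(tool now) [ 47.9081 -26.2036  -2.4004] shift(tool after turn) [39.1535 37.2573 -8.153 ] rotvec [ 0.0667 -0.1054 -1.2643]
```

Emit:
send_rows:
  rows: "0 0 0 -12 0 0 0; 0 0 0 -12 0.005 -0.008 -0.097; 0 0 0 0 0.005 -0.008 -0.097; 0 0 0 0 0.005 -0.008 -0.097; 0 0 0 0 0.005 -0.008 -0.097; 0 0 0 0 0.005 -0.008 -0.097; 0 0 0 0 0.005 -0.008 -0.097; 0 0 0 0 0.005 -0.008 -0.097"

```text
time_s: 11.38
eef_pos: [0.3988, -0.2042, 0.2407]
ee_rot: [[-0.469, 0.883, -0.011], [0.882, 0.469, 0.055], [0.054, 0.017, -0.998]]
force: [-0.7, -0.1, -0.3]
finger_gap: -0.0001
grasp_force: 0.0
```

Emit:
send_rows:
  rows: "0 0 0 0 0.005 -0.008 -0.097; 0 0 0 0 0.005 -0.008 -0.097; 0 0 0 0 0.005 -0.008 -0.097; 0 0 0 0 0.005 -0.008 -0.097; 0 0 0 0 0.005 -0.008 -0.097; 0 0 0 0 0.005 -0.008 -0.097; 0 0 0 0 0 0 0; 0 0 0 0 0 0 0"

```text
time_s: 12.05
eef_pos: [0.3986, -0.2042, 0.2407]
ee_rot: [[-0.874, 0.487, 0.001], [0.487, 0.874, 0.002], [-0.0, 0.002, -1.0]]
force: [1.5, 0.1, 0.4]
finger_gap: 0.0001
grasp_force: 0.0
```

```bash
python3 -c "
from h import *
full([.3824,-.1517,.2245],151)"; python3 k.py
```

```text
q [  -6.3044    3.3052  -20.5509   -0.1188  -66.0752 -112.7708] pos [ 0.3986 -0.2042  0.2407] F [1.4506 0.0692 0.4352] t 12.05
shift(tool now) [39.6777 37.9686 16.2338] shift(tool after turn) [39.5898 38.0897 16.1644] rotvec [ 0.0022  0.0004 -0.0022]
t 12.05 pos [ 0.3986 -0.2042  0.2407] xang 150.87664905746675 F [1.4506 0.0692 0.4352] gap 0.00013391183673735498
z axis [ 0.0014  0.0018 -1.    ] delta mm [-64.4294  58.4224  16.3176] -0.131307244730224
latch_knob [249.7 118.7] 0.76 [ 0.4269 -0.1098  0.259 ]
  latch angle -1.1764103814144424 0.042421049585403395
latch_pivot [241.4 132.1] 0.63 [ 0.4536 -0.1161  0.225 ]
  latch angle -0.9694808912983889 0.015420665619325704
```

Emit:
send_rows:
  rows: "0 10 0 4 0 0 0; 0 10 0 4 0 0 0; 0 10 0 4 0 0 0; 0 10 0 4 0 0 0; 0 0 10 0 0 0 0; 0 0 10 0 0 0 0; 0 0 9 0 0 0 0; 0 0 9 0 0 0 0"

```text
time_s: 12.87
eef_pos: [0.3832, -0.1513, 0.225]
ee_rot: [[-0.874, 0.487, 0.002], [0.487, 0.874, 0.002], [-0.001, 0.002, -1.0]]
force: [1.3, -0.7, -0.4]
finger_gap: -0.0003
grasp_force: 0.0
```

Emit:
send_rows:
  rows: "0 0 6 0 0 0 0; 0 0 6 0 0 0 0; 0 0 6 0 0 0 0; 0 0 6 0 0 0 0; 0 0 6 0 0 0 0; 0 0 6 0 0 0 0; 0 0 6 0 0 0 0; 0 0 0 0 0 0 0"

```text
time_s: 13.53
eef_pos: [0.4005, -0.1152, 0.2239]
ee_rot: [[-0.873, 0.487, -0.003], [0.487, 0.873, 0.001], [0.003, -0.0, -1.0]]
force: [-0.7, -1.1, -0.2]
finger_gap: 0.0001
grasp_force: 0.6
```

```bash
python3 k.py; python3 -c "
from h import *
full([.4033,-.1142,.2245],151)"
```

```text
t 13.5333 pos [ 0.4005 -0.1152  0.2239] xang 150.86751681637264 F [-0.6778 -1.0879 -0.1873] gap 7.516478247707909e-05
z axis [-0.003   0.0015 -1.    ] delta mm [-106.0112  -20.2286   -0.9212] -0.13146663240540213
latch_knob [255.3 121. ] 0.86 [ 0.4252 -0.0903  0.259 ]
  latch angle -1.566947367285403 0.05014958577253292
latch_pivot [240.6 133.9] 0.93 [ 0.4618 -0.1113  0.225 ]
  latch angle -1.5008988420900677 0.007940465870463114
q [   6.3638    0.9073  -25.478    -0.1007  -63.5244 -125.4486] pos [ 0.4024 -0.1154  0.2247] F [-1.0167 -0.3485  0.0791] t 13.6833
shift(tool now) [-0.1572  1.4733  0.2315] shift(tool after turn) [-0.1607  1.4735  0.2282] rotvec [ 0.0022  0.0004 -0.0023]
```

Emit:
send_rows:
  rows: "0 0 3 0 0 0 0; 0 0 1 0 0 0 0; 0 0 -10 0 0 0 0; 0 0 -10 0 0 0 0; 0 0 -10 0 0 0 0; 0 0 -10 0 0 0 0; 0 0 0 -30 0 0 0; 0 0 0 -30 0 0 0"

```text
time_s: 14.35
eef_pos: [0.3828, -0.1482, 0.2841]
ee_rot: [[-0.873, 0.488, -0.003], [0.488, 0.873, 0.002], [0.004, 0.0, -1.0]]
force: [1.1, -0.2, 0.7]
finger_gap: 0.0003
grasp_force: 0.0
```

```bash
python3 - <<'E'
from h import *
a=capture("scene");t=capture("top")
for c,f,(x0,y0,x1,y1) in((a,"pics/a.png",(180,95,215,145)),(t,"pics/b.png",(345,195,412,235))):
    im=cv2.imread(f)[y0:y1,x0:x1].astype(int);m=(im[...,2]>100)&(im[...,1]<60)
    ys,xs=np.nonzero(m);P=np.c_[xs+x0,ys+y0].astype(float)
    (cx,cy),wh,an=cv2.minAreaRect(P.astype(np.float32));print((cx,cy),wh,an,P.mean(0),atz(c,(cx,cy),.232))
    u,sv,v=np.linalg.svd(P-P.mean(0),full_matrices=False);s=(P-P.mean(0))@v[0]
    for e in(s.min(),s.max()): print("  end",P.mean(0)+e*v[0],[atz(c,P.mean(0)+e*v[0],z) for z in(.215,.255)])
full([.4954,-.2558,.30],151)
E
python3 k.py
```

```text
(196.1142578125, 120.90800476074219) (38.32596969604492, 12.518531799316406) 74.35775756835938 [195.7547 119.9009] [ 0.508  -0.2427  0.232 ]
  end [190.8704 102.4757] [array([ 0.4278, -0.3584,  0.215 ]), array([ 0.4738, -0.3015,  0.255 ])]
  end [201.2145 139.3793] [array([ 0.5456, -0.1815,  0.215 ]), array([ 0.5849, -0.1347,  0.255 ])]
(380.4000549316406, 214.20004272460938) (55.45448303222656, 14.310834884643555) 26.56505012512207 [380.7646 214.6931] [ 0.497  -0.2564  0.232 ]
  end [355.2306 202.4363] [array([ 0.5279, -0.1986,  0.215 ]), array([ 0.5259, -0.1912,  0.255 ])]
  end [405.2952 226.4683] [array([ 0.4659, -0.3212,  0.215 ]), array([ 0.466 , -0.3098,  0.255 ])]
q [   1.686    -2.5225  -19.4038    0.0333  -72.4335 -120.8668] pos [ 0.3871 -0.1486  0.2896] F [-0.1311 -0.5833  0.0537] t 14.45
shift(tool now) [-146.9178  -40.705    -9.1036] shift(tool after turn) [-146.6925  -41.1981  -10.4226] rotvec [ 0.0056  0.0106 -0.003 ]
t 14.45 pos [ 0.3871 -0.1486  0.2896] xang 150.82731327963333 F [-0.1311 -0.5833  0.0537] gap -0.000164402908012696
z axis [ 0.012  -0.0002 -0.9999] delta mm [-100.8039   15.2275   66.2317] -0.13216831649244962
latch_knob [257.8 124.8] 0.72 [ 0.435  -0.0721  0.259 ]
  latch angle -1.957410825885146 0.054474454098600446
latch_pivot [237.9 134.1] 0.6 [ 0.4677 -0.116   0.225 ]
  latch angle -0.26914766973055826 0.0018428635686453811
```

Emit:
send_rows:
  rows: "0 -10 -3 -15 0 0 0; 0 -10 -3 -15 0 0 0; 0 -20 -6 0 0 0 0; 0 -20 -6 0 0 0 0; 0 -20 -6 0 0 0 0; 0 -20 -6 0 0 0 0; 0 -20 -6 0 0 0 0; 0 -20 -5 0 0 0 0"

```text
time_s: 15.27
eef_pos: [0.4869, -0.252, 0.3128]
ee_rot: [[-0.873, 0.487, -0.002], [0.487, 0.873, 0.003], [0.003, 0.002, -1.0]]
force: [0.5, 0.9, -1.0]
finger_gap: 0.0002
grasp_force: 0.0
```

Emit:
send_rows:
  rows: "0 -7 0 5 0 0 0; 0 0 0 10 0 0 0; 0 0 0 10 0 0 0; 0 0 0 5 0 0 0; 0 0 0 0 0 0 0"

```text
time_s: 15.68
eef_pos: [0.4914, -0.2534, 0.2825]
ee_rot: [[-0.874, 0.486, -0.003], [0.486, 0.874, 0.003], [0.004, 0.002, -1.0]]
force: [0.2, 0.3, 0.6]
finger_gap: -0.0
grasp_force: 0.0
```

Run:
```python
from h import *
full([.496,-.256,.27],151)
c=capture("scene")
im=cv2.resize(c["pixels"][60:210,160:310],None,fx=4,fy=4,interpolation=cv2.INTER_CUBIC);cv2.imwrite("pics/k.png",im)
```

```text
q [ -10.5763   12.7932   -3.1041   -0.1639  -74.2892 -108.4864] pos [ 0.4914 -0.2534  0.2825] F [0.154  0.3404 0.6183] t 15.6833
shift(tool now) [-5.2745 -0.0351 12.4827] shift(tool after turn) [-5.225  -0.0252 12.5035] rotvec [ 0.0016 -0.004  -0.0019]
```

View pics/k.png

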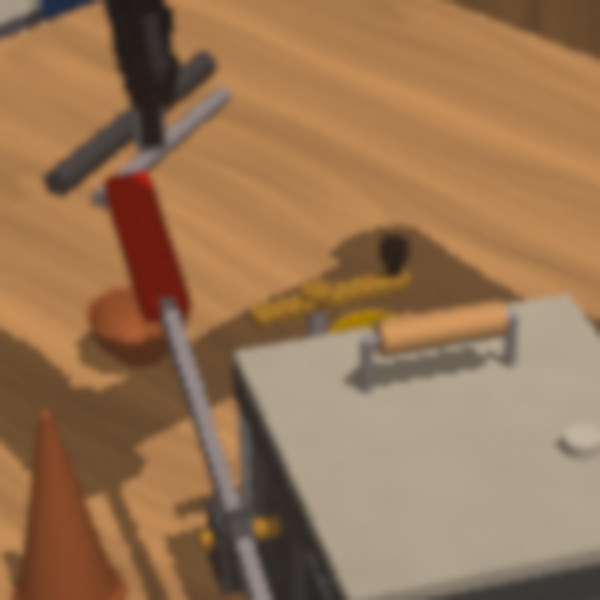

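Emit:
send_rows:
  rows: "0 -2.5 0 6 0 0 0; 0 -2.5 0 6 0 0 0; 0 0 0 6 0 0 0; 0 0 0 4 0 0 0; 0 0 0 3 0 0 0; 0 0 0 3 0 0 0; 0 0 0 3 0 0 0; 0 0 0 3 0 0 0"

```text
time_s: 16.4
eef_pos: [0.4976, -0.2568, 0.2505]
ee_rot: [[-0.873, 0.487, 0.002], [0.487, 0.873, 0.002], [-0.001, 0.002, -1.0]]
force: [-0.7, -1.4, -0.5]
finger_gap: -0.0001
grasp_force: 0.0
```

Emit:
send_rows:
  rows: "0 0 0 3 0 0 0; 0 0 0 3 0 0 0; 0 0 0 3 0 0 0; 0 0 0 3 0 0 0; 0 0 0 2 0 0 0; 0 0 0 2 0 0 0; 0 0 0 2 0 0 0; 0 0 0 2 0 0 0"

```text
time_s: 17.07
eef_pos: [0.4977, -0.2567, 0.2305]
ee_rot: [[-0.874, 0.487, 0.001], [0.487, 0.874, 0.002], [-0.0, 0.002, -1.0]]
force: [-0.2, -0.2, 0.0]
finger_gap: -0.0
grasp_force: 0.0
```

```bash
python3 -c "
from h import *
full([.496,-.256,.27],151)"
```

```text
q [ -10.7758   15.1119   -7.4954   -0.1262  -67.3282 -108.3059] pos [ 0.4977 -0.2567  0.2305] F [-0.2193 -0.1681  0.0373] t 17.0667
shift(tool now) [  1.7852  -0.0721 -39.5054] shift(tool after turn) [  1.8026  -0.1583 -39.5043] rotvec [ 0.0023  0.0004 -0.0023]
```

Emit:
send_rows:
  rows: "0 0 0 1.5 0 0 0; 0 0 0 1.5 0 0 0; 0 0 0 1.5 0 0 0; 0 0 0 1.5 0 0 0; 0 0 0 1.5 0 0 0; 0 0 0 1.5 0 0 0; 0 0 0 1.5 0 0 0; 0 0 0 1.5 0 0 0"

```text
time_s: 17.73
eef_pos: [0.4976, -0.257, 0.219]
ee_rot: [[-0.874, 0.487, 0.001], [0.487, 0.874, 0.001], [-0.001, 0.002, -1.0]]
force: [-1.4, 0.2, 6.5]
finger_gap: -0.0
grasp_force: 2.7
```

Emit:
send_rows:
  rows: "0 0 0 1.5 0 0 0; 0 0 0 1.5 0 0 0; 0 0 0 1.5 0 0 0; 0 0 0 1.5 0 0 0; 0 0 0 2 0 0 0; 0 0 0 2 0 0 0; 0 0 0 2 0 0 0; 0 0 0 2 0 0 0"

```text
time_s: 18.4
eef_pos: [0.4969, -0.2589, 0.212]
ee_rot: [[-0.874, 0.485, 0.003], [0.485, 0.874, -0.005], [-0.005, -0.003, -1.0]]
force: [-11.3, 0.9, 26.3]
finger_gap: 0.0003
grasp_force: 12.6
```

Emit:
send_rows:
  rows: "0 0 0 2 0 0 0; 0 0 0 2 0 0 0; 0 0 0 2 0 0 0; 0 0 0 2 0 0 0; 0 0 0 2 0 0 0; 0 0 0 2 0 0 0; 0 0 0 2 0 0 0; 0 0 0 2 0 0 0"

```text
time_s: 19.07
eef_pos: [0.4987, -0.2596, 0.1935]
ee_rot: [[-0.874, 0.486, 0.006], [0.486, 0.874, -0.005], [-0.008, -0.001, -1.0]]
force: [-5.8, -6.1, 16.0]
finger_gap: 0.0004
grasp_force: 6.6
```

```bash
cat > l.py <<'E'
from h import *
full([.496,-.256,.073],151)
c=capture("scene")
print("lid_front",[(np.array(x["uv"]),x["confidence"]) for x in spot_point("lid_front",c)[:1]],"grip",[(np.array(x["uv"]),x["confidence"]) for x in spot_point("lever_grip",c)[:1]])
im=c["pixels"].astype(int);m=((im[...,2]>90)&(im[...,1]<60)&(im[...,0]<60)).astype(np.uint8);m[:, :175]=0;m[:,240:]=0;m[:60]=0;m[240:]=0
print("red",np.argwhere(m).mean(0)[::-1],m.sum())
E
python3 l.py
```

```text
q [ -10.8628   16.7218  -10.92      0.2383  -61.9634 -108.3029] pos [ 0.4987 -0.2596  0.1935] F [-5.8057 -6.1182 16.0111] t 19.0667
shift(tool now) [  5.0049   1.9892 120.4826] shift(tool after turn) [  4.0757   1.8322 120.5201] rotvec [-0.0013  0.0077 -0.001 ]
lid_front [(array([265.9, 127.6]), 0.88)] grip [(array([197.6, 124. ]), 0.76)]
red [196.2581 131.3692] 279
```

Emit:
send_rows:
  rows: "0 0 0 2 0 0 0; 0 0 0 2 0 0 0; 0 0 0 2 0 0 0; 0 0 0 2 0 0 0; 0 0 0 2 0 0 0; 0 0 0 2 0 0 0; 0 0 0 2 0 0 0; 0 0 0 2 0 0 0"

```text
time_s: 19.88
eef_pos: [0.4991, -0.2589, 0.176]
ee_rot: [[-0.874, 0.486, 0.006], [0.486, 0.874, -0.003], [-0.007, -0.0, -1.0]]
force: [-2.0, -3.2, 9.4]
finger_gap: -0.0
grasp_force: 4.4
```

Emit:
send_rows:
  rows: "0 0 0 2 0 0 0; 0 0 0 2 0 0 0; 0 0 0 2 0 0 0; 0 0 0 2 0 0 0; 0 0 0 2 0 0 0; 0 0 0 2 0 0 0; 0 0 0 2 0 0 0; 0 0 0 2 0 0 0"

```text
time_s: 20.55
eef_pos: [0.4989, -0.2585, 0.159]
ee_rot: [[-0.874, 0.486, 0.005], [0.486, 0.874, -0.002], [-0.005, 0.001, -1.0]]
force: [-1.8, -2.9, 7.2]
finger_gap: -0.0001
grasp_force: 3.3
```

Emit:
send_rows:
  rows: "0 0 0 2 0 0 0; 0 0 0 2 0 0 0; 0 0 0 2 0 0 0; 0 0 0 2 0 0 0; 0 0 0 2 0 0 0; 0 0 0 2 0 0 0; 0 0 0 2 0 0 0; 0 0 0 2 0 0 0"

```text
time_s: 21.22
eef_pos: [0.4988, -0.2582, 0.1425]
ee_rot: [[-0.874, 0.486, 0.004], [0.486, 0.874, -0.001], [-0.005, 0.001, -1.0]]
force: [-1.5, -3.5, 4.2]
finger_gap: 0.0001
grasp_force: 2.8
```

```bash
python3 l.py
```

```text
q [ -10.8163   19.4924  -14.82      0.0429  -55.4245 -108.2935] pos [ 0.4988 -0.2582  0.1425] F [-1.4773 -3.4587  4.2272] t 21.2167
shift(tool now) [ 3.8339  0.4864 69.4387] shift(tool after turn) [ 3.5168  0.5509 69.455 ] rotvec [ 0.0009  0.0046 -0.0015]
lid_front [(array([270.4, 112.3]), 0.6)] grip [(array([198.3, 136.8]), 0.89)]
red [197.1441 143.2839] 236
```

Emit:
send_rows:
  rows: "0 0 0 2 0 0 0; 0 0 0 2 0 0 0; 0 0 0 2 0 0 0; 0 0 0 2 0 0 0; 0 0 0 2 0 0 0; 0 0 0 2 0 0 0; 0 0 0 2 0 0 0; 0 0 0 2 0 0 0"

```text
time_s: 22.03
eef_pos: [0.4989, -0.2574, 0.1258]
ee_rot: [[-0.874, 0.486, 0.004], [0.486, 0.874, -0.0], [-0.004, 0.002, -1.0]]
force: [-0.1, -2.6, 5.9]
finger_gap: 0.0001
grasp_force: 2.9
```

Emit:
send_rows:
  rows: "0 0 0 2 0 0 0; 0 0 0 2 0 0 0; 0 0 0 2 0 0 0; 0 0 0 2 0 0 0; 0 0 0 2 0 0 0; 0 0 0 2 0 0 0; 0 0 0 2 0 0 0; 0 0 0 2 0 0 0"

```text
time_s: 22.7
eef_pos: [0.4994, -0.2565, 0.1098]
ee_rot: [[-0.874, 0.486, 0.005], [0.486, 0.874, 0.001], [-0.004, 0.004, -1.0]]
force: [0.7, 0.0, 6.7]
finger_gap: -0.0001
grasp_force: 3.2
```

Emit:
send_rows:
  rows: "0 0 0 2 0 0 0; 0 0 0 2 0 0 0; 0 0 0 2 0 0 0; 0 0 0 2 0 0 0; 0 0 0 2 0 0 0; 0 0 0 2 0 0 0; 0 0 0 2 0 0 0; 0 0 0 2 0 0 0"

```text
time_s: 23.37
eef_pos: [0.5, -0.256, 0.0942]
ee_rot: [[-0.874, 0.486, 0.006], [0.486, 0.874, 0.001], [-0.005, 0.004, -1.0]]
force: [-0.1, 1.7, 9.1]
finger_gap: -0.0001
grasp_force: 3.8
```

```bash
python3 l.py
```

```text
q [ -10.6675   22.5944  -18.015    -0.1994  -49.0498 -108.2833] pos [ 0.5    -0.256   0.0942] F [-0.1388  1.7234  9.11  ] t 23.3667
shift(tool now) [ 3.5901 -2.0818 21.1527] shift(tool after turn) [ 3.491  -1.9843 21.1786] rotvec [ 0.0044  0.0048 -0.0014]
lid_front [(array([282.7, 101.7]), 0.9)] grip [(array([198.5, 151.8]), 0.9)]
red [198.6108 156.8443] 167
```

Emit:
send_rows:
  rows: "0 0 0 2 0 0 0; 0 0 0 2 0 0 0; 0 0 0 2 0 0 0; 0 0 0 2 0 0 0; 0 0 0 2 0 0 0; 0 0 0 2 0 0 0; 0 0 0 1.5 0 0 0; 0 0 0 1.5 0 0 0"

```text
time_s: 24.18
eef_pos: [0.5005, -0.2561, 0.0797]
ee_rot: [[-0.874, 0.486, 0.007], [0.486, 0.874, 0.001], [-0.006, 0.004, -1.0]]
force: [0.0, 2.7, 9.7]
finger_gap: 0.0002
grasp_force: 4.8
```

Emit:
send_rows:
  rows: "0 0 0 1.5 0 0 0; 0 0 0 1.5 0 0 0; 0 0 0 1.5 0 0 0; 0 0 0 1 0 0 0; 0 0 0 1 0 0 0"

```text
time_s: 24.6
eef_pos: [0.5009, -0.2561, 0.077]
ee_rot: [[-0.875, 0.484, 0.008], [0.484, 0.875, -0.0], [-0.007, 0.004, -1.0]]
force: [-5.4, 9.4, 35.7]
finger_gap: 0.0003
grasp_force: 16.1
```

Emit:
send_rows:
  rows: "0 0 0 0 0 0 0; 0 0 0 0 0 0 0; 0 0 0 0 0 0 0; 0 0 0 0 0 0 0"

```text
time_s: 24.93
eef_pos: [0.5009, -0.2561, 0.0771]
ee_rot: [[-0.875, 0.484, 0.009], [0.484, 0.875, -0.0], [-0.008, 0.004, -1.0]]
force: [-4.9, 8.7, 29.2]
finger_gap: -0.0001
grasp_force: 13.6
```

```bash
python3 l.py
python3 - <<'E'
from h import *
c=capture("scene");p=np.load("p.npy");t=p[2]
def proj(c,P):
    q=np.array(c["attitude"]).T@(np.array(P)-c["position"]);u=np.array(c["camera_matrix"])@[q[0],-q[1],-q[2]];return u[:2]/u[2]
W=lambda k:[p[0]+np.cos(t)*k[0]-np.sin(t)*k[1],p[1]+np.sin(t)*k[0]+np.cos(t)*k[1],k[2]]
for th in(0,.8,.9,1,1.1):
    d=np.array([-.262,.03]);x=.131+d[0]*np.cos(th)+d[1]*np.sin(th);z=.187-d[0]*np.sin(th)+d[1]*np.cos(th);print(th,proj(c,W((x,0,z))))
for an in(.46,.52,.56):
    r=np.radians(16)-an;print("grip",an,proj(c,W((p[4]-.27*np.cos(r)+.011*np.sin(r)*-1,p[5],.153+.27*np.sin(r)+.011*np.cos(r)))))
for n in("spire","bowl","tin","mallet"):
    for k in("scene","top"):
        print(n,k,[np.array(x["uv"]) for x in spot_point(n,capture(k))[:1]])
E
```

```text
q [ -10.627    23.8081  -19.0897   -0.1145  -46.6108 -108.2678] pos [ 0.5009 -0.2561  0.0771] F [-4.9194  8.6596 29.2406] t 24.9333
shift(tool now) [ 4.3348 -2.2801  4.0476] shift(tool after turn) [ 4.3025 -2.2656  4.0901] rotvec [0.0041 0.0077 0.0005]
lid_front [(array([286.7, 101.8]), 0.86)] grip [(array([198.5, 157.9]), 0.89)]
red [198.6304 161.1667] 138
0 [259.6952 139.5921]
0.8 [274.9827  98.3196]
0.9 [278.5062  96.81  ]
1 [282.3744  96.4121]
1.1 [286.567   97.2135]
grip 0.46 [198.141  149.5563]
grip 0.52 [198.7702 154.5701]
grip 0.56 [199.2216 157.9512]
spire scene [array([178.5, 210.7])]
spire top [array([342. , 167.3])]
bowl scene [array([195. , 148.6])]
bowl top [array([415.5, 253. ])]
tin scene [array([223.1, 193.4])]
tin top [array([338.5, 274.3])]
mallet scene [array([190.2, 267.1])]
mallet top []
```

```bash
python3 -c "
from workcell import *
print(hand_in())"
```

```text
the job is handed in; nothing more can be done
None
```

The latch is turned clear of the lid and the lever is held down on its stop (about 0.56 rad) with the lid fully up. I handed the job in at about 25 s; no verdict came back. The spire, bowl and tin had not moved in the final pictures, nor had the mallet in the one view that showed it.

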